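# Slide the tabbed case cover to its rail stop, ease it off, and stow the grip ring

## Robot

A 6-joint arm with a two-finger parallel gripper is mounted at the origin on the work surface. World frame = base frame: x ahead of the robot, y to its left, z up, the work surface at z = 0. Lengths are in m, angles in degrees, forces in N, time in s.
With the tool pointing down it reaches from about 0.35 to 0.875 m from the base axis. Payload 4.2 kg.
Tool frame: the origin (TCP) lies at the very end of the fingers, on their centre line; the grasp point (between the pads) lies 19 mm behind it (r.grip_point_offset is the distance from the TCP to the grasp point, in m); z points along the fingers, y is the line along which they close (so a half turn about z gives the same grasp; the last joint's range is limited). The gripper opens to 87 mm and grips with 3 to 60 N. Pads are 19 mm wide; open, the fingers measure 117 mm over their backs; the gripper's body (75 mm by 190 mm) begins 51 mm behind the grasp point.
Start: joints at [85.577, 22.042, 0.453, 0, -68.411, -14.817], TCP at [0.206, 0.59, 0.193] pointing down, gripper open.
Joint ranges: [-179.83, 179.83], [-69.29, 118.12], [-61.27, 80.66], [-181.25, 117.63], [-171.15, -9.14], [-177.46, 177.46]. Speed limits (degrees/s): [159.86, 159.86, 180, 180, 180, 180].

## Interface

Orientations are given as a 3x3 rotation matrix whose columns are the frame's x, y, z axes.
In Python, from station import r, cams gives the robot as it stands. The module is installed in compiled form; this text tells all that it offers.
- The arm moves only by the shell command python3 -m handwheel 'ROWS'. ROWS is JSON, a list that holds one entry, the list of rows, each a list of 7 numbers: the turn, a rotation vector about the tool's x, y, z in units of 6 degrees (1.0 is 6 degrees), then the shift along the tool's x, y, z in m, then the finger opening in m, from 0 to 0.087. In form: [[[ax, ay, az, x, y, z, jaw], ...]]. A call has 1 to 12 rows; each row shifts and turns the commanded pose from where the row before left it, along the tool's axes as they then stand; what a row does not reach is not made up. A row lasts 1/10 s, in which the tool goes at most 50 mm and 8.59 degrees, less where a joint would pass 70% of its speed; a pose out of reach is approached as far as the arm can. A call with a gripper value outside its range is refused whole. The fingers move at their own pace and stop on an object; the grip force is fixed at half the most. Time passes only in rows, so rows that do not move let the fingers close. It gives the time, the measured TCP pose, the force, the opening and the grip force at its end, in the units of the state.
- r.sense(): the state, without advancing time (a new reading comes with each control period).
- cams.capture(name): name is "scene" or "side" or "wrist"; returns the picture (480x640x3 uint8, red, green, blue); there is no depth.
- cams.get_calibration(name): a dict with "camera_matrix" (3x3 intrinsics, pixels), "rvec" (rotation vector, rad) and "tvec" (3), from world to camera coordinates, as OpenCV has them; the wrist camera has in their place "T_tool_cam" (4x4, takes a point from camera to tool coordinates, whose origin is the TCP and whose axes are the flange's). Camera axes: x right, y down, z forward; pixel columns grow to the right and rows downward; lengths in m; the calibration is good to about 2 mm. The wrist camera is an equidistant fisheye: a pixel r from the principal point sees the ray r / f radians off the axis. A picture is of the moment at which its call begins: read the wrist's pose just before it. get_calibration takes no time and is no camera call.
- r.finish_job(): hands the job in; it is judged then, once.
The state is a dict: "time_s": time; "joints": joint angles; "joint_velocities": joint speeds; "effort": joint torques, N m; "tcp_pos": TCP position; "ee_rot": TCP orientation; "wrist_force": force on the tool from outside, world axes, zero at the start; "moment": the same for the moment, N m; "gripper_width": opening from 0.0 (shut) to 1.0 (fully open); "gripper_force": force on a finger pad.
Only numpy, scipy, OpenCV 4.12 (cv2) and the standard library are available. Lean on these libraries where they do the work, as an engineer would, in place of code of your own. Each camera call takes 0.05 s, during which the arm holds its last target. There are 200 camera calls.

## Task

Put the lime grip ring away in the accessory case: hold the red release tab down while you slide the blue cover open, and keep sliding until it goes tight between the orange pads of the rail stop. Then ease the cover back so it is not left jammed, leaving about a centimetre between it and the pads, and let go of the tab. Lay the ring flat on the floor of the opened compartment, and leave the collars, the dumbbell handle and the canister where they are.

Things in the scene. Friction and masses are not known exactly. Their poses are not given: they have to be found in the camera images.
- case: Grey accessory case, fixed, 340 x 160 mm (its x by y), walls 40 mm high and 5 mm thick, aluminium rails to 47 mm along both long sides. Origin: centre of its underside; x points along the rails the way the cover opens, z up. Compartment at the -x end: inside x -165 to -15, y -75 to 75 mm. The +x end is a closed grey deck over which the open cover lies.
- well (a point): Centre of the compartment's floor, in the case at x -90, y 0, z 5 mm; axes as the case's.
- cover (a joint): Travel of the cover in m: 0 shut, grows as it opens along the case's +x. Navy plate 165 (x) x 154 x 5 mm, top 45 mm above the surface; shut it spans case x -170 to -5 mm. Rail friction about 2 N. Shut it is latched: it moves only while the red tab is pressed at least 4.5 mm; a catch runs under a bar until about 30 mm of travel, after which the tab can rise again.
- cover_lead (a point): Middle of the top of the cover's leading (+x) edge; travels with the cover. Axes as the case's.
- tab (a joint): How far the red release tab is pressed, in m: 0 up, 0.006 fully down. Spring: about 2 N to start, 5 N fully down.
- tab_top (a point): Centre of the top of the red release tab, a 44 x 44 mm pad riding on the cover, 53 mm above the surface when up. Blue lips stand on the cover across its -x and +x sides: 54 mm long (y), 5 mm thick, tops 61 mm above the surface, inner faces 23.5 mm from the tab's centre. Shut fingertips on the tab push the +x lip to open, the -x lip to move the cover back.
- stop: Orange rail stop, fixed, clipped over both rails, elsewhere along them each time; top 56 mm above the surface, axes as the case's. Origin: on the case's centre line, at surface height, where the cover's leading edge first touches the two sprung pads. Past it they pinch the cover: drag grows about 6 N over 8 mm and stays, jamming it; a rigid shoulder blocks it 18 mm past.
- ring: Lime silicone grip ring lying flat: outside 58 mm, hole 32 mm, 20 mm high, 60 g. Origin: centre of its underside.
- collar1: Black spring clip collar lying flat: coil 66 mm across, 18 mm high, two grips reaching to 69 mm from its centre along its x. Origin: under the coil's centre. Bystander.
- collar2: Another such collar. Bystander.
- collar3: Another such collar. Bystander.
- collar4: Another such collar. Bystander.
- handle: Chrome dumbbell handle lying down, 360 mm long along its x, 44 mm across its two flanges. Origin: centre, at surface height. Bystander.
- canister: Closed steel canister, standing, 88 mm across, 132 mm tall. Origin: centre of its underside. Bystander.
There are look-alikes about, which are no part of the job. Of the things that look like the ring, the largest one is meant.

How it is judged (in metres and radians):
On the way, in this order (a step that is already met when the one before it is completed fails the run):
1. the cover is slid out of its latch with the tab held down (value of joint tab above 0.003 m and value of joint cover above 0.008 m), for 0.05 s.
2. the cover has gone tight: its leading edge is at least 4 mm in between the orange pads (x of cover_lead in the frame of stop above 0.004 m), for 0.1 s.
3. the cover is eased back to 3 to 25 mm clear of the pads and the tab is let go (x of cover_lead in the frame of stop between -0.025 and -0.003 m and value of joint tab below 0.0015 m), for 0.2 s.
At the end, for the whole second after the job is handed in: The lime ring lies flat (within 0.15 rad, underside within 6 mm of the floor) and at rest in the compartment, within 50 mm of its centre along either axis; the cover stands open with its leading edge 3 to 25 mm short of the pads; the tab is up (within 1.5 mm) (all of step 3 and x of ring in the frame of well between -0.05 and 0.05 m and y of ring in the frame of well between -0.05 and 0.05 m and z of ring in the frame of well below 0.006 m and angle between ring's own z axis and vertical below 0.15 rad and linear speed of ring below 0.02 m/s); the robot touches nothing.
It fails at once if a collar is moved more than 25 mm (distance of any of collar1, collar2, collar3, collar4 from where it was at the start of the episode above 0.025 m).
It fails at once if the dumbbell handle or the canister is moved more than 25 mm (distance of any of handle, canister from where it was at the start of the episode above 0.025 m).
It also fails if it takes over 64 s, if anything falls off the work surface, if the arm or the gripper's body presses on something with over 40 N, if the wrist force passes 120 N, or if a joint passes its speed limit or range.

## Working session

There is one attempt and no reset: what is moved stays moved. The work goes in short steps, Python scripts to look and compute and a shell command to move; the robot and the scene stay as the last step left them, time stands still between calls to the robot, and variables do not carry over. Pictures are saved under pics/ and viewed, at most 10 in all, crops included, and the job is handed in when it is done.

```bash
mkdir -p pics
cat > h.py <<'E'
import numpy as np, cv2
from station import r, cams
def save(im,n): cv2.imwrite('pics/'+n+'.png',cv2.cvtColor(im,cv2.COLOR_RGB2BGR))
def ray(name,px,st=None):
    """world origin and direction for pixel"""
    c=cams.get_calibration(name); K=np.array(c['camera_matrix'])
    if name=='wrist':
        st=st or r.sense(); T=np.array(c['T_tool_cam']); R=np.array(st['ee_rot'])
        d=np.array([(px[0]-K[0,2])/K[0,0],(px[1]-K[1,2])/K[1,1]]); t=np.linalg.norm(d)
        v=np.r_[d/max(t,1e-9)*np.sin(t),np.cos(t)]
        return R@T[:3,3]+np.array(st['tcp_pos']), R@T[:3,:3]@v
    R=cv2.Rodrigues(np.array(c['rvec'],float))[0]; t=np.array(c['tvec'],float).ravel()
    return -R.T@t, R.T@(np.linalg.inv(K)@np.r_[px,1.])
def onz(name,px,z,st=None):
    o,d=ray(name,px,st); return o+d*(z-o[2])/d[2]
def cross(a,b):
    (o1,d1),(o2,d2)=a,b; d1=d1/np.linalg.norm(d1); d2=d2/np.linalg.norm(d2)
    s=np.linalg.lstsq(np.c_[d1,-d2],o2-o1,rcond=None)[0]
    p,q=o1+s[0]*d1,o2+s[1]*d2; return (p+q)/2,np.linalg.norm(p-q)
E
python3 - <<'E'
from h import *
st=r.sense()
for n in ['scene','side','wrist']: save(cams.capture(n),n+'0')
print(st['ee_rot'],st['tcp_pos'],st['wrist_force'],cams.get_calibration('wrist'))
E
```

```text
[[ 9.44078287e-01 -3.29720772e-01 -6.32367541e-04]
 [-3.29721363e-01 -9.44075919e-01 -2.11687002e-03]
 [ 1.00973051e-04  2.20699611e-03 -9.99997559e-01]] [0.20572755 0.58946505 0.19225209] [ 0.24685787 -0.20852173  0.4729087 ] {'camera_matrix': array([[371.64829954,   0.        , 326.64912099],
       [  0.        , 371.64829954, 243.23939746],
       [  0.        ,   0.        ,   1.        ]]), 'T_tool_cam': array([[ 8.77914198e-04, -9.67821654e-01, -2.51635601e-01,
         6.79759287e-02],
       [ 9.99999597e-01,  8.96580709e-04,  4.04697094e-05,
        -5.95879661e-04],
       [ 1.86444165e-04, -2.51635535e-01,  9.67822051e-01,
        -1.90829290e-01],
       [ 0.00000000e+00,  0.00000000e+00,  0.00000000e+00,
         1.00000000e+00]])}
```

View pics/scene0.png

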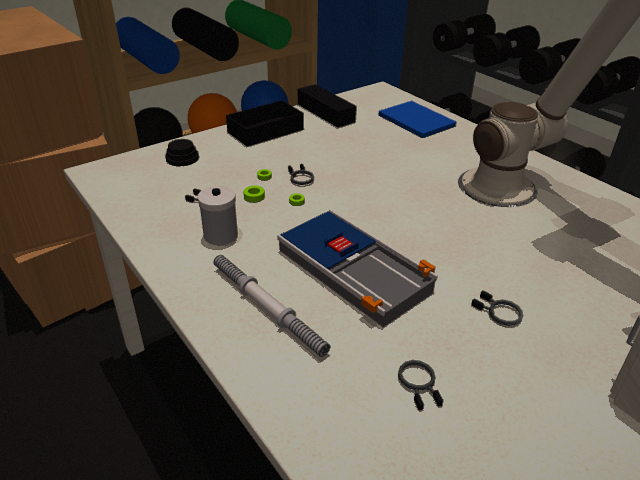

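View pics/side0.png

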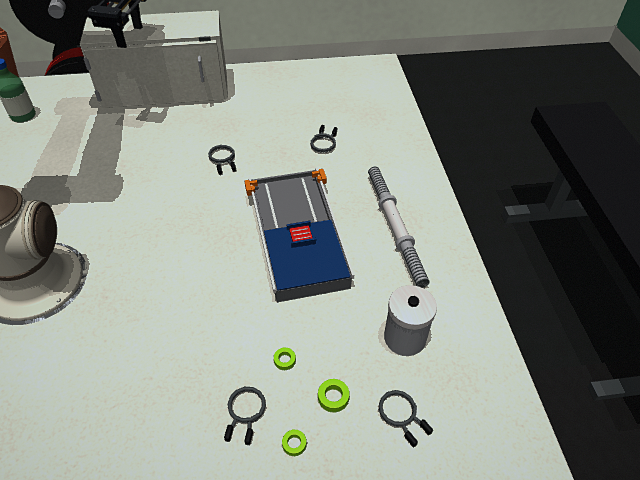

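View pics/wrist0.png

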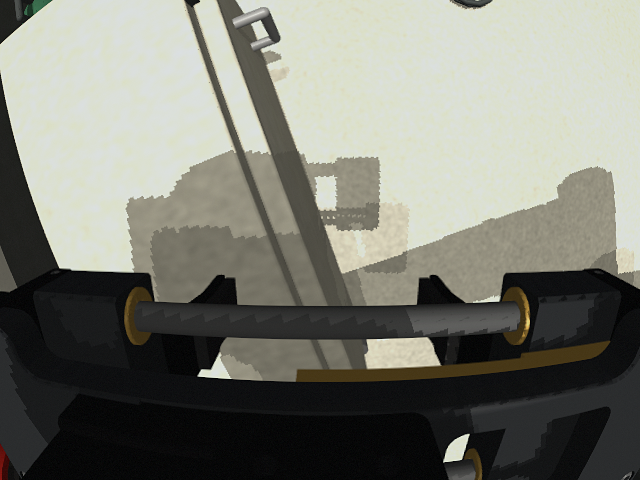

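Scene picture: candidates for the ring are lime rings at (254,194), (265,174) and (297,200), which are side pixels (333,395), (294,442) and (284,358). The one at side (333,395) looks largest. The red tab is at side (301,233), the orange stop at side (251,186)/(319,176). The wrist picture shows a tall grey cabinet wall beneath and near the gripper, so I need to keep clear of it.

```bash
cat >> h.py <<'E'
def mask(im,k):
    h,s,v=cv2.split(cv2.cvtColor(im,cv2.COLOR_RGB2HSV))
    H={'lime':(32,48),'red':(174,6),'orange':(8,18),'navy':(102,122)}[k]
    hm=((h>=H[0])&(h<=H[1])) if H[0]<H[1] else ((h>=H[0])|(h<=H[1]))
    return (hm&(s>140)&(v>45)).astype(np.uint8)
def blobs(im,k,amin=30):
    n,l,st,c=cv2.connectedComponentsWithStats(mask(im,k))
    return [(tuple(c[i].round(1)),int(st[i,4]),st[i,:4].tolist()) for i in range(1,n) if st[i,4]>amin]
E
python3 - <<'E'
from h import *
ims={n:cv2.cvtColor(cv2.imread(f'pics/{n}0.png'),cv2.COLOR_BGR2RGB) for n in('scene','side')}
for n,im in ims.items():
  for k in('lime','red','orange','navy'):
    for b in blobs(im,k):
        if k!='navy' or b[1]>1000: print(n,k,b,onz(n,b[0],{'lime':.015,'red':.053,'orange':.045,'navy':.045}[k])[:2].round(3))
# lime extents
    if k=='lime':
      n_,l=cv2.connectedComponents(mask(im,k))
      for i in range(1,n_):
        ys,xs=np.where(l==i)
        if len(xs)>50:
          P=np.array([onz(n,(x,y),.02) for x,y in zip(xs,ys)]); print('  extent',np.ptp(P,0)[:2].round(3))
# two views
for nm,a,b in [('ring',(254,194),(333.5,395)),('redtab',(341.5,243),(301,233)),('cabinet TL',None,None)]:
    if a: print(nm,cross(ray('scene',a),ray('side',b)))
for p in [(83,47),(220,37),(218,12),(104,108),(228,100)]: print('cab',p,[onz('side',p,z).round(2)[:2].tolist() for z in(0,.1,.2)])
for p in [(218,165),(227,168),(323,140),(329,132)]: print('collar',onz('side',p,.01).round(3))
s=ims['side']; save(cv2.resize(np.hstack([s[330:470,220:440],s[160:300,230:450]])[:, :],None,fx=1.8,fy=1.8,interpolation=cv2.INTER_CUBIC),'crop1')
E
```

```text
scene lime ((np.float64(264.0), np.float64(174.2)), 132, [257, 169, 15, 12]) [ 0.524 -0.411]
scene lime ((np.float64(253.5), np.float64(193.5)), 286, [244, 186, 20, 16]) [ 0.602 -0.338]
scene lime ((np.float64(296.3), np.float64(199.2)), 159, [289, 193, 16, 13]) [ 0.524 -0.248]
  extent [0.049 0.058]
  extent [0.067 0.079]
  extent [0.05  0.055]
scene red ((np.float64(338.9), np.float64(243.6)), 168, [328, 236, 25, 17]) [0.584 0.012]
scene orange ((np.float64(85.2), np.float64(137.6)), 37152, [0, 0, 318, 327]) [ 0.88  -0.865]
scene orange ((np.float64(208.3), np.float64(112.3)), 1376, [182, 93, 55, 43]) [ 0.486 -0.822]
scene orange ((np.float64(131.2), np.float64(277.4)), 190, [123, 259, 19, 31]) [ 1.011 -0.155]
scene orange ((np.float64(425.4), np.float64(267.4)), 168, [418, 259, 17, 18]) [0.475 0.181]
scene orange ((np.float64(370.5), np.float64(303.2)), 228, [361, 295, 22, 18]) [0.648 0.199]
scene navy ((np.float64(148.0), np.float64(45.1)), 2016, [116, 17, 64, 57]) [ 0.376 -1.598]
scene navy ((np.float64(388.1), np.float64(57.3)), 1211, [368, 21, 37, 66]) [-0.382 -0.897]
scene na
[... 935 characters left out ...]
36, [245, 180, 13, 16]) [0.475 0.186]
side navy ((np.float64(305.8), np.float64(256.5)), 3842, [264, 220, 86, 70]) [ 0.58  -0.045]
ring (array([ 0.59580817, -0.34618305,  0.0072333 ]), np.float64(0.0013698919352352725))
redtab (array([0.5775095 , 0.01441009, 0.05354651]), np.float64(0.0009006414693256445))
cab (83, 47) [[-0.02, 0.95], [0.03, 0.77], [0.08, 0.59]]
cab (220, 37) [[0.41, 0.96], [0.42, 0.78], [0.43, 0.6]]
cab (218, 12) [[0.41, 1.13], [0.42, 0.93], [0.43, 0.73]]
cab (104, 108) [[0.08, 0.61], [0.12, 0.46], [0.16, 0.32]]
cab (228, 100) [[0.43, 0.6], [0.44, 0.46], [0.44, 0.31]]
collar [0.397 0.31  0.01 ]
collar [0.42  0.296 0.01 ]
collar [0.677 0.376 0.01 ]
collar [0.698 0.408 0.01 ]
```

View pics/crop1.png

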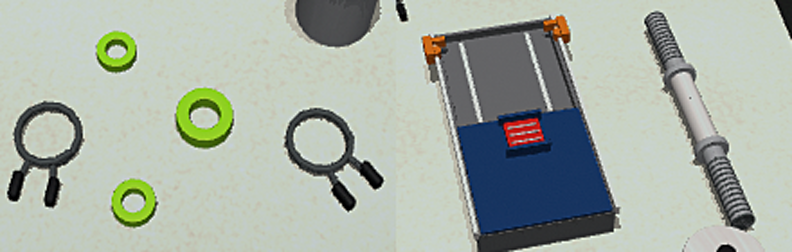

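The crop confirms the large ring at side (333,395), flanked by two smaller ones. It also shows the tab near the cover's leading edge and the two orange clips. Next I compute the case axis and the cover rectangle, then raise the arm and swing it over.

```bash
python3 - <<'E'
from h import *
for n in('scene','side'):
    im=cv2.cvtColor(cv2.imread(f'pics/{n}0.png'),cv2.COLOR_BGR2RGB)
    m=cv2.morphologyEx(mask(im,'navy'),cv2.MORPH_CLOSE,np.ones((15,15)))
    k,l,s,c=cv2.connectedComponentsWithStats(m)
    i=[i for i in range(1,k) if 200<c[i][0]<345 and 220<c[i][1]<280 and s[i,4]>1000][0]
    ys,xs=np.where(l==i); P=np.array([onz(n,(x,y),.045)[:2] for x,y in zip(xs,ys)])
    q=cv2.minAreaRect((P*1000).astype(np.float32)); print(n,q); print(cv2.boxPoints(q).round())
st=r.sense(); R=np.array(st['ee_rot']); print(R.T@np.array([0,-.2,0]))
E
python3 -m handwheel '[[[0,0,0,0,0,-0.03,0.087],[0,0,0,0,0,-0.04,0.087],[0,0,0,0,0,-0.04,0.087]]]'
```

```text
time_s: 0.45
tcp_pos: [0.2058, 0.5895, 0.3038]
ee_rot: [[0.944, -0.329, -0.0], [-0.329, -0.944, -0.002], [0.001, 0.002, -1.0]]
wrist_force: [-0.0, 0.6, -0.4]
gripper_width: 1.002
gripper_force: 0.0Traceback (most recent call last):
  File "<stdin>", line 7, in <module>
  File "h.py", line 15, in onz
    o,d=ray(name,px,st); return o+d*(z-o[2])/d[2]
        ~~~^^^^^^^^^^^^
  File "h.py", line 6, in ray
    c=cams.get_calibration(name); K=np.array(c['camera_matrix'])
ValueError: time passes only in moves, steps and waits
```

```bash
python3 - <<'E'
s=open('h.py').read()
s=s.replace("c=cams.get_calibration(name)","c=cal(name)").replace("def save","from functools import lru_cache\n@lru_cache\ndef cal(n): return cams.get_calibration(n)\ndef save",1)
open('h.py','w').write(s)
E
cat > c.py <<'E'
from h import *
for n in('scene','side'):
    im=cv2.cvtColor(cv2.imread(f'pics/{n}0.png'),cv2.COLOR_BGR2RGB)
    m=cv2.morphologyEx(mask(im,'navy'),cv2.MORPH_CLOSE,np.ones((15,15)))
    k,l,s,c=cv2.connectedComponentsWithStats(m)
    i=[i for i in range(1,k) if 200<c[i][0]<345 and 220<c[i][1]<280 and s[i,4]>1000][0]
    ys,xs=np.where(l==i); P=np.array([onz(n,(x,y),.045)[:2] for x,y in zip(xs,ys)])
    q=cv2.minAreaRect((P*1000).astype(np.float32)); print(n,q); print(cv2.boxPoints(q).round())
E
python3 c.py
```

```text
scene ((584.328369140625, -30.326126098632812), (152.13392639160156, 162.6099853515625), 5.44752836227417)
[[ 501.   43.]
 [ 516. -118.]
 [ 668. -104.]
 [ 652.   58.]]
side ((580.4125366210938, -31.274917602539062), (152.82339477539062, 173.65646362304688), 5.4589080810546875)
[[ 496.   48.]
 [ 513. -125.]
 [ 665. -110.]
 [ 648.   62.]]
```

```bash
python3 -m handwheel '[[[0,0,0,0.037,0.027,0,0],[0,0,0,0.037,0.027,0,0],[0,0,0,0.037,0.027,0,0],[0,0,0,0.037,0.027,0,0],[0,0,0,0.037,0.027,0,0],[0,0,0,0.037,0.027,0,0],[0,0,0,0.037,0.027,0,0],[0,0,0,0.037,0.027,0,0],[0,0,0,0.037,0.027,0,0],[0,0,0,0.037,0.027,0,0],[0,0,0,0.037,0.027,0,0],[0,0,0,0.037,0.027,0,0]]]'
python3 -m handwheel '[[[0,0,0,0.037,0.028,0,0],[0,0,0,0.037,0.028,0.01,0],[0,0,-1,0,0,0.02,0],[0,0,-1,0,0,0.02,0],[0,0,-1,0,0,0.02,0],[0,0,-1.1,0,0,0.02,0],[0,0,0,0,0,0,0],[0,0,0,0,0,0,0]]]'
python3 - <<'E'
from h import *
st=r.sense(); im=cams.capture('wrist'); save(im,'w1'); print(st['tcp_pos'],st['joints'],st['wrist_force'])
for k in('red','orange','navy'):
  for b in blobs(im,k,60): print(k,b,onz('wrist',b[0],.05,st).round(4))
E
```

```text
time_s: 1.65
tcp_pos: [0.5189, 0.1361, 0.3032]
ee_rot: [[0.944, -0.329, -0.0], [-0.329, -0.944, 0.0], [-0.0, -0.0, -1.0]]
wrist_force: [0.5, 1.3, 0.0]
gripper_width: 0.032
gripper_force: 0.0
time_s: 2.45
tcp_pos: [0.5699, 0.0605, 0.2136]
ee_rot: [[0.996, 0.091, -0.0], [0.091, -0.996, -0.001], [-0.0, 0.001, -1.0]]
wrist_force: [0.1, -0.3, 0.2]
gripper_width: 0.008
gripper_force: 0.0
[0.56990815 0.06050549 0.21355247] [ 2.22690369e+01  1.62145027e+01 -5.18478100e+00  3.25423297e-02
 -6.86286256e+01  7.29567977e+01] [ 0.06620832 -0.25567798  0.18069313]
red ((np.float64(373.5), np.float64(216.4)), 1652, [351, 195, 46, 45]) [0.5771 0.016  0.05  ]
orange ((np.float64(193.0), np.float64(133.9)), 748, [176, 122, 38, 32]) [0.6444 0.1998 0.05  ]
navy ((np.float64(425.3), np.float64(210.8)), 17111, [337, 139, 159, 147]) [ 0.588  -0.0351  0.05  ]
```

View pics/w1.png

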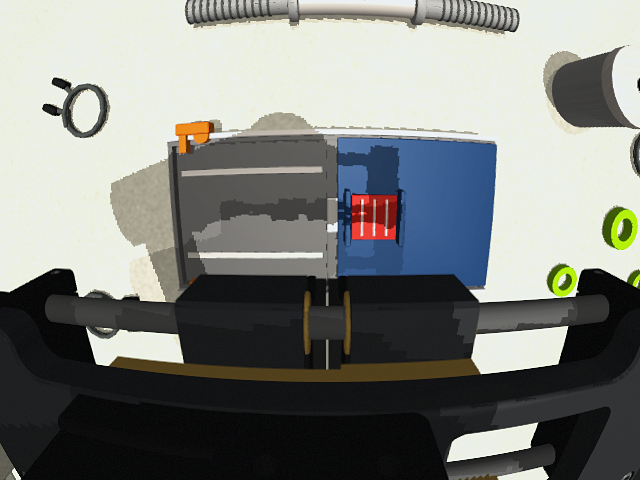

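The wrist picture shows the tab at (373,216), the cover's leading edge at column 337, and one orange clip at columns 176-214. Closed fingertips are clear of the case. I'll compute the travel and go down above the tab.

```bash
python3 - <<'E'
from h import *
st=r.sense(); u=np.array([-.095,.9955]); t=onz('wrist',(373.5,216.4),.053,st)
f=lambda p,z:round(float(u@(onz('wrist',p,z,st)[:2]-t[:2])),4)
print('tab',t,'lead',f((337,170),.045),'orange',f((214,128),.056),f((189,148),.05),f((180,148),.05),f((176,130),.056), 'case end',f((171,230),.04),'deck start',f((328,150),.04))
# cross-check tab height from wrist + side
print(cross(ray('wrist',(373.5,216.4),st),ray('side',(300.6,232.8))))
E
python3 -m handwheel '[[[0,0,0,0.003,0.0455,0.02,0],[0,0,0,0,0,0.04,0],[0,0,0,0,0,0.04,0],[0,0,0,0,0,0.03,0],[0,0,0,0,0,0.01,0],[0,0,0,0,0,0,0],[0,0,0,0,0,0,0]]]'
```

```text
tab [0.57835093 0.01659612 0.053     ] lead 0.0352 orange 0.1527 0.1814 0.1912 0.1926 case end 0.2118 deck start 0.0439
(array([0.57730445, 0.01661722, 0.05183741]), np.float64(0.0017260648229903588))
time_s: 3.2
tcp_pos: [0.5789, 0.0161, 0.0755]
ee_rot: [[0.996, 0.094, 0.004], [0.094, -0.996, 0.0], [0.004, -0.0, -1.0]]
wrist_force: [1.3, 0.3, 0.6]
gripper_width: 0.008
gripper_force: 0.0
```

```bash
python3 -m handwheel '[[[0,0,0,0,0,0.012,0],[0,0,0,0,0,0.008,0],[0,0,0,0,0,0.006,0],[0,0,0,0,0,0.0035,0],[0,0,0,0,0,0,0],[0,0,0,0,0,0,0]]]'
```

```text
time_s: 3.8
tcp_pos: [0.5772, 0.0156, 0.0439]
ee_rot: [[0.996, 0.094, 0.0], [0.094, -0.996, -0.0], [0.0, 0.0, -1.0]]
wrist_force: [0.3, -0.1, -0.2]
gripper_width: 0.007
gripper_force: 0.0
```

No force at z 0.044, below where the tab should be fully down, so I'll look.

Run:
```python
from h import *
st=r.sense(); print(st['wrist_force'],st['moment'],st['tcp_pos'],st['effort'])
a=cams.capture('wrist'); b=cams.capture('side'); c=cams.capture('scene')
f=lambda im,x,y,w,h,W,H:cv2.resize(im[y:y+h,x:x+w],(W,H),interpolation=cv2.INTER_CUBIC)
save(np.vstack([f(a,150,60,400,200,800,280)[:280],np.hstack([f(b,230,160,140,112,400,320),f(c,270,190,175,140,400,320)])]),'w2')
```

```text
[ 0.3044103  -0.0593488  -0.17737409] [-0.02259718 -0.00801098  0.0047297 ] [0.57716948 0.01558514 0.04387969] [-5.74568068e-03 -3.81823003e+01  1.46216020e+01  3.20195921e+00
  7.50776147e-02 -9.64884066e-05]
```

View pics/w2.png

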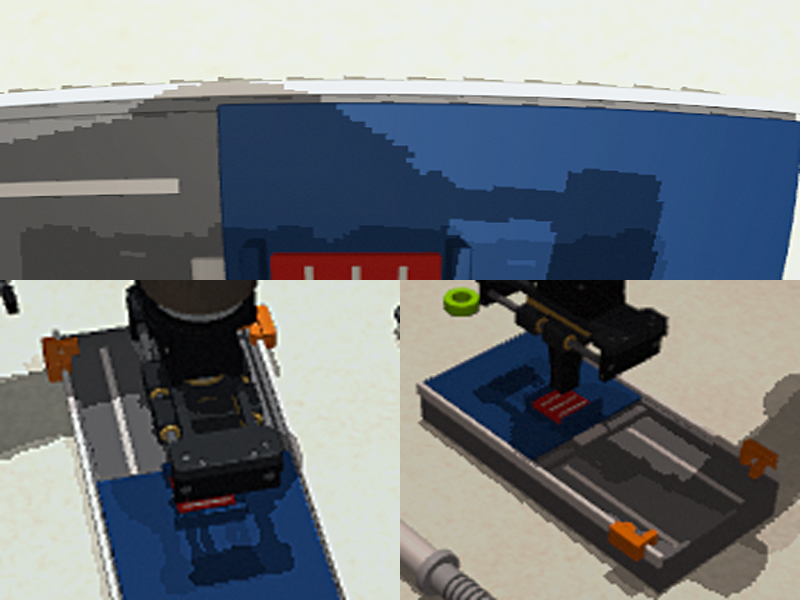

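```bash
python3 - <<'E'
from h import *
c=cal('scene')
for z in(.044,.053,.06): print(cv2.projectPoints(np.array([[.5772,.0156,z]]),np.array(c['rvec'],float),np.array(c['tvec'],float),np.array(c['camera_matrix'],float),None)[0].ravel())
E
python3 -m handwheel '[[[0,0,0,0,0,0.002,0],[0,0,0,0,0,0,0],[0,0,0,0,0,0,0]]]'
```

```text
[341.95133855 246.47889488]
[342.10601074 243.33661496]
[342.22719487 240.87466952]
time_s: 4.25
tcp_pos: [0.577, 0.0156, 0.0418]
ee_rot: [[0.996, 0.093, -0.0], [0.093, -0.996, -0.0], [-0.0, 0.0, -1.0]]
wrist_force: [0.3, 0.9, 0.8]
gripper_width: 0.006
gripper_force: 0.0
```

The fingertips project higher than their reported TCP, so they're still above the tab. I'll go down gently until I feel it.

```bash
for i in 1; do python3 -m handwheel '[[[0,0,0,0,0,0.002,0],[0,0,0,0,0,0,0],[0,0,0,0,0,0,0]]]'; done
python3 -m handwheel '[[[0,0,0,0,0,0.002,0],[0,0,0,0,0,0,0],[0,0,0,0,0,0,0]]]'
python3 -m handwheel '[[[0,0,0,0,0,0.002,0],[0,0,0,0,0,0,0],[0,0,0,0,0,0,0]]]'
```

```text
time_s: 4.55
tcp_pos: [0.577, 0.0156, 0.0398]
ee_rot: [[0.996, 0.093, -0.0], [0.093, -0.996, -0.0], [-0.0, 0.0, -1.0]]
wrist_force: [-1.0, 0.9, 0.9]
gripper_width: 0.003
gripper_force: 0.0
time_s: 4.85
tcp_pos: [0.577, 0.0156, 0.0378]
ee_rot: [[0.996, 0.093, -0.0], [0.093, -0.996, -0.0], [-0.0, 0.0, -1.0]]
wrist_force: [0.5, 0.7, -0.2]
gripper_width: 0.006
gripper_force: 0.0
time_s: 5.15
tcp_pos: [0.5769, 0.0156, 0.0358]
ee_rot: [[0.996, 0.093, -0.0], [0.093, -0.996, -0.0], [-0.0, 0.0, -1.0]]
wrist_force: [0.4, 0.3, 0.2]
gripper_width: 0.006
gripper_force: 0.0
```

Run:
```python
from h import *
b=cams.capture('side'); c=cams.capture('scene')
f=lambda im,x,y,w,h,W,H:cv2.resize(im[y:y+h,x:x+w],(W,H),interpolation=cv2.INTER_CUBIC)
save(np.hstack([f(b,270,190,60,60,400,400),f(c,310,200,60,60,400,400)]),'w3')
st=r.sense(); print(st['tcp_pos'],st['wrist_force'])
for n in('side','scene'):
  q=cal(n)
  for z in(.036,.053): print(n,z,cv2.projectPoints(np.array([[.577,.0156,z]]),np.array(q['rvec'],float),np.array(q['tvec'],float),np.array(q['camera_matrix'],float),None)[0].ravel())
```

```text
[0.57704755 0.01560627 0.03586639] [-0.40990671  0.06138336 -0.45945572]
side 0.036 [301.00353831 237.99259479]
side 0.053 [300.89596581 232.87274162]
scene 0.036 [341.88339354 249.22003961]
scene 0.053 [342.17500188 243.30638437]
```

View pics/w3.png

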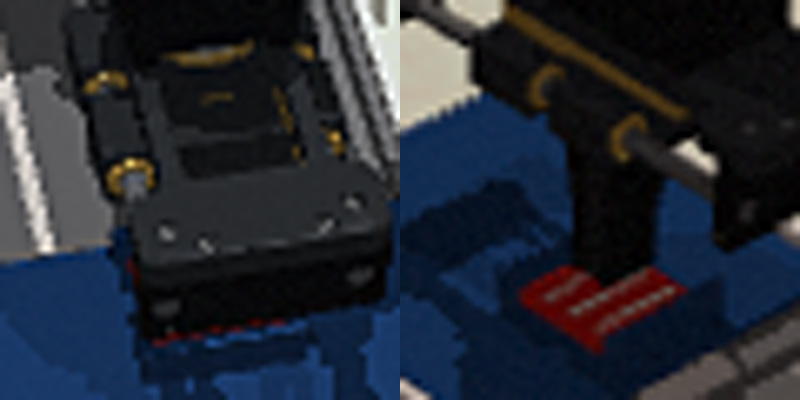

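The scene crop shows the fingertips ending above the tab, at about scene (341,242). They are roughly 2 cm higher than the reported TCP, so I'll continue down by feel.

```bash
python3 -m handwheel '[[[0,0,0,0,0,0.002,0],[0,0,0,0,0,0.002,0],[0,0,0,0,0,0,0],[0,0,0,0,0,0,0]]]'
python3 -m handwheel '[[[0,0,0,0,0,0.002,0],[0,0,0,0,0,0,0],[0,0,0,0,0,0,0]]]'
python3 -m handwheel '[[[0,0,0,0,0,0.002,0],[0,0,0,0,0,0,0],[0,0,0,0,0,0,0]]]'
```

```text
time_s: 5.65
tcp_pos: [0.5769, 0.0156, 0.0317]
ee_rot: [[0.996, 0.093, -0.0], [0.093, -0.996, -0.0], [-0.0, 0.0, -1.0]]
wrist_force: [-1.2, 0.2, 0.1]
gripper_width: 0.009
gripper_force: 0.0
time_s: 5.95
tcp_pos: [0.577, 0.0156, 0.0298]
ee_rot: [[0.996, 0.093, -0.0], [0.093, -0.996, -0.0], [-0.0, 0.0, -1.0]]
wrist_force: [-0.3, 0.0, -0.5]
gripper_width: 0.006
gripper_force: 0.0
time_s: 6.25
tcp_pos: [0.577, 0.0156, 0.0278]
ee_rot: [[0.996, 0.093, -0.0], [0.093, -0.996, -0.0], [-0.0, 0.0, -1.0]]
wrist_force: [0.2, 0.1, -1.1]
gripper_width: 0.01
gripper_force: 0.0
```

Run:
```python
from h import *
c=cams.capture('scene'); m=mask(c,'red')[230:260,320:360]
o=cv2.cvtColor(cv2.imread('pics/scene0.png'),cv2.COLOR_BGR2RGB); mo=mask(o,'red')[230:260,320:360]
for im in(m,mo): print('\n'.join(str(230+i)+' '+''.join('.#'[v] for v in row) for i,row in enumerate(im) if row.any()))
np.save('sc.npy',c)
```

```text
240 .............###........................
241 ...........#####............##..........
242 ..........######...........####.........
243 ........#####...#........####..##.......
244 ........####..#####......##...##........
245 ........#########.....###...##..........
246 ..........#####...#####...##............
247 ...........##########...##..............
248 .............#######..##................
249 ..............######.#..................
250 ................#####...................
251 .................###....................
252 ...................#....................
236 .....................##.................
237 ...................#####................
238 .................#####..##..............
239 ...............#####...####.............
240 .............#####...#####.##...........
241 ...........#####...#####...###..........
242 .........######..######..#######........
243 ........#####..######...#####..##.......
244 ........####.######..######..##.........
245 ........#########...#####...##..........
246 ..........#####...#####...##............
247 ............#########...##..............
248 .............#######..##................
249 ...............#######..................
250 ................#####...................
251 .................####...................
252 ...................#....................
```

```bash
python3 -m handwheel '[[[0,0,0,0,0,0.003,0],[0,0,0,0,0,0,0],[0,0,0,0,0,0,0]]]'
python3 -m handwheel '[[[0,0,0,0,0,0.002,0],[0,0,0,0,0,0,0],[0,0,0,0,0,0,0]]]'
python3 -m handwheel '[[[0,0,0,0,0,0.002,0],[0,0,0,0,0,0,0],[0,0,0,0,0,0,0]]]'
```

```text
time_s: 6.6
tcp_pos: [0.5769, 0.0155, 0.0247]
ee_rot: [[0.996, 0.093, -0.0], [0.093, -0.996, -0.0], [-0.0, 0.0, -1.0]]
wrist_force: [-0.5, -0.0, 0.8]
gripper_width: 0.004
gripper_force: 0.0
time_s: 6.9
tcp_pos: [0.5772, 0.0156, 0.0232]
ee_rot: [[0.996, 0.094, 0.001], [0.094, -0.996, 0.0], [0.001, 0.0, -1.0]]
wrist_force: [0.0, 0.6, 3.4]
gripper_width: 0.007
gripper_force: 1.2
time_s: 7.2
tcp_pos: [0.5772, 0.0156, 0.0211]
ee_rot: [[0.996, 0.094, 0.0], [0.094, -0.996, 0.0], [0.0, 0.0, -1.0]]
wrist_force: [-0.5, 0.8, 3.2]
gripper_width: 0.003
gripper_force: 1.7
```

Contact, at a reading of 0.024: the fingertips are 29 mm shorter than reported. I'll press 2.6 mm more, to about 5.6 mm, then slide.

```bash
python3 -m handwheel '[[[0,0,0,0,0,0.0027,0],[0,0,0,0,0,0,0],[0,0,0,0,0,0,0]]]'
python3 -m handwheel '[[[0,0,0,0,-0.004,0,0],[0,0,0,0,-0.004,0,0],[0,0,0,0,-0.004,0,0],[0,0,0,0,-0.004,0,0],[0,0,0,0,-0.004,0,0],[0,0,0,0,0,0,0],[0,0,0,0,0,0,0]]]'
```

```text
time_s: 7.5
tcp_pos: [0.5772, 0.0156, 0.0183]
ee_rot: [[0.996, 0.094, 0.0], [0.094, -0.996, -0.0], [0.0, 0.0, -1.0]]
wrist_force: [-1.4, 1.1, 4.5]
gripper_width: 0.006
gripper_force: 2.4
time_s: 8.2
tcp_pos: [0.5752, 0.0364, 0.0182]
ee_rot: [[0.996, 0.094, 0.0], [0.094, -0.996, 0.001], [0.001, -0.001, -1.0]]
wrist_force: [-1.2, 0.9, 5.2]
gripper_width: 0.009
gripper_force: 2.6
```

```bash
python3 -m handwheel '[[[0,0,0,0,-0.005,0,0],[0,0,0,0,-0.005,0,0],[0,0,0,0,-0.005,0,0],[0,0,0,0,-0.005,0,0],[0,0,0,0,-0.005,0,0]]]'
python3 - <<'E'
from h import *
st=r.sense(); im=cams.capture('wrist')
m=cv2.morphologyEx(mask(im,'navy'),cv2.MORPH_OPEN,np.ones((3,3))); row=np.where(m[100:200].sum(0)>20)[0]; print(row.min(),row.max(),st['tcp_pos'],st['wrist_force'])
u=np.array([-.095,.9955]); t0=np.array([.5784,.0166])
cols=[np.where(m[y])[0] for y in(130,150,170)]
for y,c in zip((130,150,170),cols): print(y,c.min() if len(c) else None, round(float(u@(onz('wrist',(c.min(),y),.045,st)[:2]-t0)),4) if len(c) else '')
E
```

```text
time_s: 8.7
tcp_pos: [0.5729, 0.0609, 0.0182]
ee_rot: [[0.996, 0.094, 0.0], [0.094, -0.996, 0.0], [0.0, 0.0, -1.0]]
wrist_force: [-0.3, -2.4, 4.6]
gripper_width: 0.007
gripper_force: 2.5
249 575 [0.57288401 0.06089284 0.01819315] [-0.32854788 -2.38816302  4.63980676]
130 None 
150 249 0.0797
170 250 0.0795
```

The cover is following: lead moved from 35 to about 80 mm. I'll continue.

```bash
python3 -m handwheel '[[[0,0,0,0,-0.005,0,0],[0,0,0,0,-0.005,0,0],[0,0,0,0,-0.005,0,0],[0,0,0,0,-0.005,0,0],[0,0,0,0,-0.005,0,0],[0,0,0,0,-0.005,0,0],[0,0,0,0,-0.005,0,0],[0,0,0,0,-0.005,0,0],[0,0,0,0,-0.005,0,0],[0,0,0,0,-0.005,0,0]]]'
python3 -m handwheel '[[[0,0,0,0,-0.005,0,0],[0,0,0,0,-0.005,0,0]]]'
python3 -m handwheel '[[[0,0,0,0,-0.003,0,0],[0,0,0,0,-0.003,0,0]]]'
python3 -m handwheel '[[[0,0,0,0,-0.003,0,0]]]'
python3 -m handwheel '[[[0,0,0,0,-0.003,0,0]]]'
python3 -m handwheel '[[[0,0,0,0,-0.003,0,0]]]'
```

```text
time_s: 9.75
tcp_pos: [0.5681, 0.1106, 0.0182]
ee_rot: [[0.996, 0.094, 0.0], [0.094, -0.996, -0.0], [0.0, 0.0, -1.0]]
wrist_force: [1.4, -2.3, 6.1]
gripper_width: 0.005
gripper_force: 2.5
time_s: 9.95
tcp_pos: [0.5672, 0.1206, 0.0182]
ee_rot: [[0.996, 0.094, 0.0], [0.094, -0.996, -0.0], [0.0, 0.0, -1.0]]
wrist_force: [0.7, -1.5, 5.3]
gripper_width: 0.001
gripper_force: 2.6
time_s: 10.15
tcp_pos: [0.5666, 0.1266, 0.0182]
ee_rot: [[0.996, 0.094, 0.0], [0.094, -0.996, -0.0], [0.0, 0.0, -1.0]]
wrist_force: [0.6, -1.8, 5.3]
gripper_width: 0.002
gripper_force: 2.6
time_s: 10.25
tcp_pos: [0.5663, 0.1295, 0.0182]
ee_rot: [[0.996, 0.094, 0.0], [0.094, -0.996, 0.0], [0.0, 0.0, -1.0]]
wrist_force: [1.0, -2.5, 4.6]
gripper_width: 0.002
gripper_force: 2.6
time_s: 10.35
tcp_pos: [0.566, 0.1325, 0.0182]
ee_rot: [[0.996, 0.094, 0.0], [0.094, -0.996, -0.0], [0.0, 0.0, -1.0]]
wrist_force: [1.0, -1.6, 6.3]
gripper_width: 0.006
gripper_force: 2.6
time_s: 10.45
tcp_pos: [0.5657, 0.1354, 0.0182]
ee_rot: [[0.996, 0.094, 0.0], [0.094, -0.996, -0.0], [0.0, 0.0, -1.0]]
wrist_force: [0.8, -3.1, 5.6]
gripper_width: 0.002
gripper_force: 2.6
```

```bash
python3 -m handwheel '[[[0,0,0,0,-0.002,0,0]]]' | sed -n '2p;4p'
python3 -m handwheel '[[[0,0,0,0,-0.002,0,0]]]'| sed -n '2p;4p'
python3 -m handwheel '[[[0,0,0,0,-0.002,0,0]]]'| sed -n '2p;4p'
python3 -m handwheel '[[[0,0,0,0,-0.002,0,0]]]'| sed -n '2p;4p'
python3 -m handwheel '[[[0,0,0,0,-0.002,0,0]]]'| sed -n '2p;4p'
```

```text
tcp_pos: [0.5656, 0.1375, 0.0182]
wrist_force: [0.3, -1.8, 5.3]
tcp_pos: [0.5654, 0.1394, 0.0182]
wrist_force: [0.1, -2.1, 5.8]
tcp_pos: [0.5652, 0.1414, 0.0182]
wrist_force: [0.2, -2.2, 5.5]
tcp_pos: [0.565, 0.1434, 0.0182]
wrist_force: [0.3, -1.2, 4.3]
tcp_pos: [0.5648, 0.1454, 0.0182]
wrist_force: [0.8, -1.7, 4.7]
```

```bash
for k in 1; do python3 -m handwheel '[[[0,0,0,0,-0.002,0,0]]]' | sed -n '2p;4p'
python3 -m handwheel '[[[0,0,0,0,-0.002,0,0]]]'| sed -n '2p;4p'
python3 -m handwheel '[[[0,0,0,0,-0.002,0,0]]]'| sed -n '2p;4p'
python3 -m handwheel '[[[0,0,0,0,-0.002,0,0]]]'| sed -n '2p;4p'
python3 -m handwheel '[[[0,0,0,0,-0.002,0,0]]]'| sed -n '2p;4p'; done
python3 - <<'E'
from h import *
st=r.sense(); im=cams.capture('wrist'); save(im,'w4')
for b in blobs(im,'orange',60): print(b)
m=cv2.morphologyEx(mask(im,'navy'),cv2.MORPH_OPEN,np.ones((3,3)))
u=np.array([-.095,.9955]); t0=np.array([.5784,.0166])
for y in(150,170):
    c=np.where(m[y])[0]; print(c.min(), u@(onz('wrist',(c.min(),y),.045,st)[:2]-t0))
E
```

```text
tcp_pos: [0.5645, 0.1471, 0.0182]
wrist_force: [0.6, -3.8, 4.8]
tcp_pos: [0.5642, 0.1487, 0.0182]
wrist_force: [0.9, -4.4, 5.7]
tcp_pos: [0.5638, 0.1504, 0.0182]
wrist_force: [-0.0, -4.7, 6.8]
tcp_pos: [0.5635, 0.1523, 0.0182]
wrist_force: [0.3, -4.5, 5.5]
tcp_pos: [0.5633, 0.1543, 0.0182]
wrist_force: [0.8, -4.5, 6.9]
((np.float64(238.8), np.float64(111.3)), 3937, [199, 84, 86, 71])
266 0.16590976708474142
266 0.16607104583910162
```

View pics/w4.png

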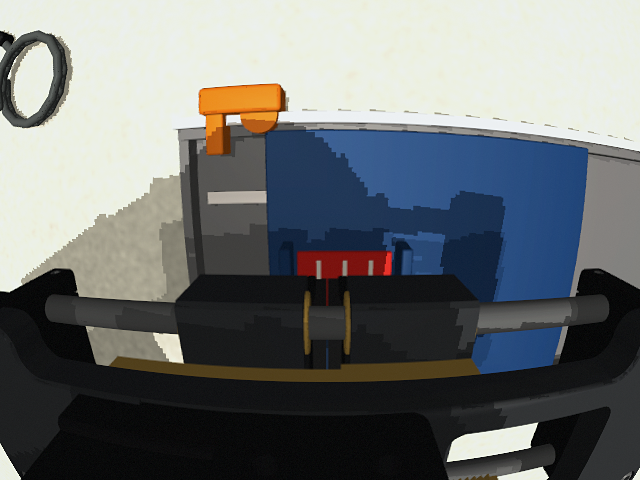

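The picture shows the cover's edge (col 266) just entering the orange pad (cols 241-279), with the shoulder at col 230. Until now tab friction was dragging the cover, and the fingers have only now reached the lip. I'll push on.

```bash
python3 -m handwheel '[[[0,0,0,0,-0.002,0,0]]]' | sed -n '2p;4p'
python3 -m handwheel '[[[0,0,0,0,-0.002,0,0]]]'| sed -n '2p;4p'
python3 -m handwheel '[[[0,0,0,0,-0.002,0,0]]]'| sed -n '2p;4p'
python3 -m handwheel '[[[0,0,0,0,-0.002,0,0]]]'| sed -n '2p;4p'
python3 - <<'E'
from h import *
st=r.sense(); im=cams.capture('wrist')
m=cv2.morphologyEx(mask(im,'navy'),cv2.MORPH_OPEN,np.ones((3,3)))
u=np.array([-.095,.9955]); t0=np.array([.5784,.0166])
for y in(150,170):
    c=np.where(m[y])[0]; print(c.min(), u@(onz('wrist',(c.min(),y),.045,st)[:2]-t0))
print(blobs(im,'orange',60))
E
```

```text
tcp_pos: [0.5631, 0.1561, 0.0181]
wrist_force: [-0.2, -4.5, 6.3]
tcp_pos: [0.5628, 0.1582, 0.0181]
wrist_force: [-0.3, -4.6, 6.3]
tcp_pos: [0.5626, 0.1602, 0.0181]
wrist_force: [0.5, -4.4, 5.6]
tcp_pos: [0.5624, 0.1615, 0.0181]
wrist_force: [2.8, -8.8, 5.7]
280 0.1669960103037762
280 0.16711834198206652
[((np.float64(254.8), np.float64(109.9)), 3894, [215, 83, 86, 71])]
```

```bash
python3 -m handwheel '[[[0,0,0,0,-0.002,0,0]]]' | sed -n '2p;4p'
python3 -m handwheel '[[[0,0,0,0,-0.002,0,0]]]'| sed -n '2p;4p'
python3 -m handwheel '[[[0,0,0,0,-0.002,0,0],[0,0,0,0,0,0,0],[0,0,0,0,0,0,0]]]'| sed -n '2p;4p'
cat > lead.py <<'E'
from h import *
st=r.sense(); im=cams.capture('wrist')
m=cv2.morphologyEx(mask(im,'navy'),cv2.MORPH_OPEN,np.ones((3,3)))
u=np.array([-.095,.9955]); t0=np.array([.5784,.0166])
for y in(150,170):
    c=np.where(m[y])[0]; print(c.min(), u@(onz('wrist',(c.min(),y),.045,st)[:2]-t0))
b=[b for b in blobs(im,'orange',60)]; print(b)
mo=mask(im,'orange'); x,y,w,h=max(b,key=lambda q:q[1])[2]
for yy in range(y+h//2,y+h,4): print(yy,np.where(np.diff(np.r_[0,mo[yy],0].astype(int)))[0])
E
python3 lead.py
```

```text
tcp_pos: [0.5623, 0.1625, 0.0181]
wrist_force: [3.3, -11.3, 7.0]
tcp_pos: [0.5622, 0.164, 0.0182]
wrist_force: [3.8, -12.3, 6.7]
tcp_pos: [0.5619, 0.1668, 0.0181]
wrist_force: [1.6, -8.1, 6.6]
280 0.1723252314955447
280 0.1724522058341195
[((np.float64(266.1), np.float64(108.7)), 3748, [227, 83, 86, 71])]
118 [234 253 272 305]
122 [234 254 275 303]
126 [234 257 282 299]
130 [234 257]
134 [234 257]
138 [234 257]
142 [234 257]
146 [234 257]
150 [234 257]
```

About 7-8 mm in (shoulder 11 mm ahead, steady 8 N), so the cover is tight. Now I ease it back.

```bash
python3 -m handwheel '[[[0,0,0,0,0.004,0,0],[0,0,0,0,0.004,0,0],[0,0,0,0,0.004,0,0],[0,0,0,0,0.004,0,0],[0,0,0,0,0.003,0,0],[0,0,0,0,0.003,0,0],[0,0,0,0,0.003,0,0],[0,0,0,0,0.003,0,0],[0,0,0,0,0,0,0]]]'
python3 lead.py
```

```text
time_s: 13.4
tcp_pos: [0.5653, 0.1405, 0.0182]
ee_rot: [[0.996, 0.093, 0.0], [0.093, -0.996, -0.0], [0.0, 0.0, -1.0]]
wrist_force: [0.7, 2.2, 4.3]
gripper_width: 0.001
gripper_force: 2.4
223 0.17172695567528443
223 0.17200315411101552
[((np.float64(208.3), np.float64(114.6)), 3676, [170, 87, 86, 72])]
123 [177 196 212 244]
127 [177 197 215 245]
131 [177 202 223 239]
135 [177 202]
139 [177 202]
143 [177 202]
147 [177 202]
151 [177 202]
155 [178 202]
```

```bash
python3 -m handwheel '[[[0,0,0,0,0.003,0,0]]]' | sed -n '2p;4p'
python3 -m handwheel '[[[0,0,0,0,0.003,0,0]]]' | sed -n '2p;4p'
python3 -m handwheel '[[[0,0,0,0,0.003,0,0]]]' | sed -n '2p;4p'
python3 -m handwheel '[[[0,0,0,0,0.003,0,0],[0,0,0,0,0,0,0]]]' | sed -n '2p;4p'
python3 lead.py | head -2
```

```text
tcp_pos: [0.5656, 0.1382, 0.0182]
wrist_force: [0.1, 4.2, 4.8]
tcp_pos: [0.5659, 0.1356, 0.0182]
wrist_force: [-0.6, 4.6, 4.8]
tcp_pos: [0.5662, 0.132, 0.0182]
wrist_force: [0.8, 2.1, 5.4]
tcp_pos: [0.5665, 0.1283, 0.0182]
wrist_force: [1.7, 1.4, 4.8]
217 0.16225896417599042
218 0.16207377749292423
```

```bash
python3 -m handwheel '[[[0,0,0,0,0.003,0,0],[0,0,0,0,0.003,0,0],[0,0,0,0,0.003,0,0],[0,0,0,0,0,0,0]]]' | sed -n '2p;4p'
python3 lead.py
```

```text
tcp_pos: [0.5673, 0.1196, 0.0182]
wrist_force: [1.8, -0.2, 5.2]
218 0.1530740538412157
218 0.15336343914722247
[((np.float64(167.0), np.float64(119.5)), 3699, [129, 91, 83, 71])]
126 [136 155 166 201]
130 [136 155 168 204]
134 [136 162 170 202]
138 [136 162 175 195]
142 [136 162]
146 [136 162]
150 [136 163]
154 [136 163]
158 [137 162]
```

Shoulder gap is 56 px, about 27 mm, so the lead is about 9 mm clear of the pads. I lift off, check, and travel to the ring at height.

```bash
python3 -m handwheel '[[[0,0,0,0,0,-0.005,0],[0,0,0,0,0,-0.01,0],[0,0,0,0,0,-0.04,0.087],[0,0,0,0,0,-0.04,0.087],[0,0,0,0,0,-0.04,0.087],[0,0,0,0,0,-0.04,0.087],[0,0,0,0,0,0,0.087],[0,0,0,0,0,0,0.087],[0,0,0,0,0,0,0.087]]]'
python3 - <<'E'
from h import *
st=r.sense(); im=cams.capture('wrist'); save(im,'w5')
m=mask(im,'navy'); u=np.array([-.095,.9955]); t0=np.array([.5784,.0166])
for y in(170,190):
    c=np.where(m[y])[0]; print(y,c.min(), u@(onz('wrist',(c.min(),y),.045,st)[:2]-t0))
for k in('red','orange'):print(k,blobs(im,k,60))
mo=mask(im,'orange')
for y in range(110,170,4): print(y,np.where(np.diff(np.r_[0,mo[y],0].astype(int)))[0])
R=np.array(st['ee_rot']); d=np.array([.596,-.346,0.2])-st['tcp_pos']; print(R.T@d)
E
```

```text
time_s: 15.35
tcp_pos: [0.5654, 0.1195, 0.1914]
ee_rot: [[0.996, 0.093, -0.005], [0.093, -0.996, -0.001], [-0.005, 0.001, -1.0]]
wrist_force: [0.0, 1.2, -0.5]
gripper_width: 0.557
gripper_force: 0.0
170 273 0.15300760007920902
190 273 0.15341515827744828
red [((np.float64(311.0), np.float64(221.2)), 1939, [287, 198, 49, 48])]
orange [((np.float64(245.6), np.float64(129.4)), 883, [226, 117, 42, 34]), ((np.float64(242.3), np.float64(291.7)), 103, [238, 286, 11, 14])]
110 []
114 []
118 [232 267]
122 [227 268]
126 [227 268]
130 [227 244 246 264]
134 [230 239 247 264]
138 [230 241 250 262]
142 [230 241]
146 [230 241]
150 [231 234 235 237]
154 []
158 []
162 []
166 []
[-0.01282654  0.46637251 -0.0081297 ]
```

```bash
python3 -m handwheel '[[[0,0,0,-0.001,0.046,0,0.087],[0,0,0,-0.001,0.046,0,0.087],[0,0,0,-0.001,0.046,0,0.087],[0,0,0,-0.001,0.046,0,0.087],[0,0,0,-0.001,0.046,0,0.087],[0,0,0,-0.001,0.046,0,0.087],[0,0,0,-0.001,0.046,0,0.087],[0,0,0,-0.001,0.046,0,0.087],[0,0,0,-0.001,0.046,0,0.087],[0,0,0,-0.001,0.046,0,0.087],[0,0,0,0,0,0,0.087],[0,0,0,0,0,0,0.087]]]'
cat > ring.py <<'E'
from h import *
import sys
st=r.sense(); im=cams.capture('wrist'); save(im,sys.argv[1]); print(st['tcp_pos'])
for b in blobs(im,'lime',60):
    print(b,onz('wrist',b[0],.012,st).round(4))
    if abs(b[1])>0 and len(sys.argv)>2: print(cross(ray('wrist',b[0],st),ray('side',(333.,395.1))))
E
python3 ring.py w6 1
```

```text
time_s: 16.6
tcp_pos: [0.5989, -0.3395, 0.1904]
ee_rot: [[0.996, 0.091, -0.005], [0.091, -0.996, 0.002], [-0.004, -0.002, -1.0]]
wrist_force: [0.7, 1.4, -0.3]
gripper_width: 0.998
gripper_force: 0.0
[ 0.59887446 -0.33953553  0.19039912]
((np.float64(333.0), np.float64(221.0)), 1888, [305, 192, 57, 58]) [ 0.5942 -0.3453  0.012 ]
(array([ 0.59376034, -0.34570634,  0.00745712]), np.float64(0.0011497132639436284))
((np.float64(249.0), np.float64(285.2)), 769, [230, 267, 36, 39]) [ 0.5159 -0.2618  0.012 ]
(array([ 0.56697976, -0.31835708,  0.05993505]), np.float64(0.10618383821007907))
((np.float64(394.4), np.float64(291.7)), 617, [376, 279, 39, 27]) [ 0.5232 -0.419   0.012 ]
(array([ 0.57555248, -0.39663938,  0.12667755]), np.float64(0.017042556205058828))
```

View pics/w6.png

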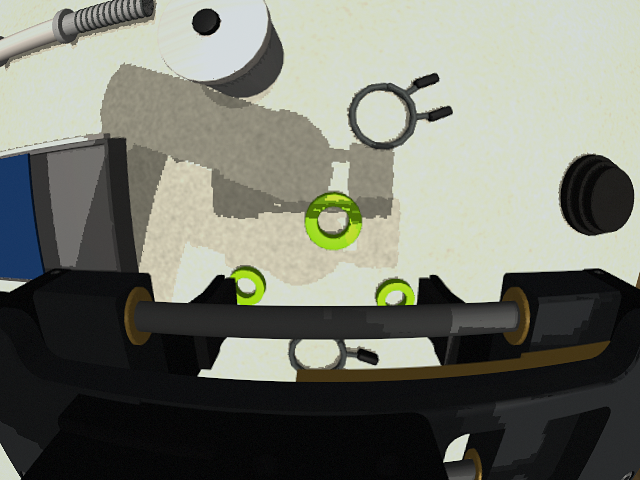

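Centred in view, the ring is at (333,221), world (0.594,-0.3455). The canister is at upper left, with collars well away. I check canister clearance and close in.

```bash
python3 - <<'E'
from h import *
print(onz('side',(412,295),.132),onz('side',(407,353),0))
E
python3 -m handwheel '[[[0,0,0,-0.0054,0.0055,0.03,0.087],[0,0,0,0,0,0.04,0.087],[0,0,0,0,0,0.04,0.087],[0,0,0,0,0,0.04,0.087],[0,0,0,0,0,0.02,0.087],[0,0,0,0,0,0,0.087],[0,0,0,0,0,0,0.087]]]'
python3 -m handwheel '[[[0,0,0,0,0,0.006,0.087],[0,0,0,0,0,0.004,0.087],[0,0,0,0,0,0,0.087]]]'
```

```text
[ 0.75412463 -0.23051951  0.132     ] [ 0.75122214 -0.27467627  0.        ]
time_s: 17.35
tcp_pos: [0.596, -0.3438, 0.0238]
ee_rot: [[0.995, 0.096, 0.0], [0.096, -0.995, -0.001], [0.0, 0.001, -1.0]]
wrist_force: [-0.3, 0.6, 0.6]
gripper_width: 0.999
gripper_force: 0.0
time_s: 17.65
tcp_pos: [0.5953, -0.3446, 0.0134]
ee_rot: [[0.996, 0.093, 0.0], [0.093, -0.996, 0.0], [0.0, -0.0, -1.0]]
wrist_force: [-0.2, -0.3, -0.0]
gripper_width: 1.0
gripper_force: 0.0
```

```bash
python3 -m handwheel '[[[0,0,0,0,0,0.004,0.087],[0,0,0,0,0,0.003,0.087],[0,0,0,0,0,0.002,0.087],[0,0,0,0,0,0,0.087]]]' | sed -n '2p;4p'
python3 -m handwheel '[[[0,0,0,0,0,0.002,0.087],[0,0,0,0,0,0,0.087]]]' | sed -n '2p;4p'
python3 -m handwheel '[[[0,0,0,0,0,0.002,0.087],[0,0,0,0,0,0,0.087]]]' | sed -n '2p;4p'
```

```text
tcp_pos: [0.595, -0.3447, 0.0036]
wrist_force: [-0.1, 0.0, -0.5]
tcp_pos: [0.5952, -0.3447, 0.0019]
wrist_force: [0.4, 0.0, -0.4]
tcp_pos: [0.5952, -0.3447, -0.0001]
wrist_force: [-0.1, -0.5, 0.7]
```

```bash
python3 -m handwheel '[[[0,0,0,0,0,0.002,0.087],[0,0,0,0,0,0.002,0.087],[0,0,0,0,0,0,0.087]]]' | sed -n '2p;4p'
python3 -m handwheel '[[[0,0,0,0,0,0.002,0.087],[0,0,0,0,0,0.002,0.087],[0,0,0,0,0,0,0.087]]]' | sed -n '2p;4p'
python3 -m handwheel '[[[0,0,0,0,0,0.002,0.087],[0,0,0,0,0,0.002,0.087],[0,0,0,0,0,0,0.087]]]' | sed -n '2p;4p'
python3 -m handwheel '[[[0,0,0,0,0,0.002,0.087],[0,0,0,0,0,0.002,0.087],[0,0,0,0,0,0,0.087]]]' | sed -n '2p;4p'
python3 -m handwheel '[[[0,0,0,0,0,0.002,0.087],[0,0,0,0,0,0,0.087]]]' | sed -n '2p;4p'
python3 -m handwheel '[[[0,0,0,0,0,0.002,0.087],[0,0,0,0,0,0,0.087]]]' | sed -n '2p;4p'
python3 -m handwheel '[[[0,0,0,0,0,0.002,0.087],[0,0,0,0,0,0,0.087]]]' | sed -n '2p;4p'
```

```text
tcp_pos: [0.5951, -0.3446, -0.0043]
wrist_force: [-0.4, -0.5, -1.1]
tcp_pos: [0.5951, -0.3447, -0.0083]
wrist_force: [0.3, 0.1, -0.1]
tcp_pos: [0.5951, -0.3447, -0.0123]
wrist_force: [-0.3, -0.5, -0.3]
tcp_pos: [0.5951, -0.3447, -0.0163]
wrist_force: [0.5, 0.1, -0.6]
tcp_pos: [0.5952, -0.3447, -0.0181]
wrist_force: [0.0, -0.2, -0.1]
tcp_pos: [0.5951, -0.3447, -0.0202]
wrist_force: [-0.1, -0.5, 0.7]
tcp_pos: [0.5952, -0.3447, -0.0222]
wrist_force: [-0.2, 0.2, -0.5]
```

Tips should be about 7 mm above the table, by the 29 mm offset. I lower 2 mm more and close.

```bash
python3 -m handwheel '[[[0,0,0,0,0,0.002,0.087],[0,0,0,0,0,0,0.04],[0,0,0,0,0,0,0.04],[0,0,0,0,0,0,0.04],[0,0,0,0,0,0,0.04],[0,0,0,0,0,0,0.04],[0,0,0,0,0,0,0.04],[0,0,0,0,0,0,0.04],[0,0,0,0,0,0,0.04]]]'
```

```text
time_s: 21.15
tcp_pos: [0.5955, -0.3448, -0.0237]
ee_rot: [[0.996, 0.093, 0.0], [0.093, -0.996, -0.0], [0.0, 0.0, -1.0]]
wrist_force: [0.3, -0.2, -0.1]
gripper_width: 0.648
gripper_force: 30.0
```

Gripped at 56 mm. The cover's trailing edge is at about case x -52, so I aim the ring at case x -110 (20 mm from the well centre), at world (0.584,-0.051).

```bash
python3 -m handwheel '[[[0,0,0,0,0,-0.03,0.04],[0,0,0,0,0,-0.04,0.04],[0,0,0,0,0,-0.04,0.04],[0,0,0,0,0,-0.03,0.04],[0,0,0,0.002,-0.04,0,0.04],[0,0,0,0.002,-0.042,0,0.04],[0,0,0,0.002,-0.042,0,0.04],[0,0,0,0.002,-0.042,0,0.04],[0,0,0,0.002,-0.042,0,0.04],[0,0,0,0.003,-0.042,0,0.04],[0,0,0,0.003,-0.043,0,0.04],[0,0,0,0,0,0,0.04]]]'
python3 -m handwheel '[[[0,0,0,0,0,0,0.04],[0,0,0,0,0,0,0.04]]]' >/dev/null
python3 - <<'E'
from h import *
st=r.sense(); im=cams.capture('wrist'); save(im,'w7'); print(st['tcp_pos'],st['gripper_width'])
for b in blobs(im,'lime',60): print(b,onz('wrist',b[0],.13,st).round(4))
m=mask(im,'navy'); 
for y in(130,160,190):
    c=np.where(m[y])[0]; print(y,c.min(),c.max(),onz('wrist',(c.max(),y),.045,st).round(4))
E
```

```text
time_s: 22.35
tcp_pos: [0.5837, -0.0471, 0.1162]
ee_rot: [[0.995, 0.099, 0.0], [0.099, -0.995, 0.001], [0.0, -0.001, -1.0]]
wrist_force: [0.2, 0.1, 0.3]
gripper_width: 0.645
gripper_force: 30.0
[ 0.58371653 -0.05212114  0.11601642] 0.6470088155162474
((np.float64(326.5), np.float64(272.6)), 5109, [263, 239, 129, 67]) [ 0.5907 -0.0506  0.13  ]
((np.float64(326.6), np.float64(349.7)), 2003, [273, 339, 108, 27]) [ 0.5459 -0.0549  0.13  ]Traceback (most recent call last):
  File "<stdin>", line 6, in <module>
    return umr_minimum(a, axis, None, out, keepdims, initial, where)
ValueError: zero-size array to reduction operation minimum which has no identity
```

View pics/w7.png

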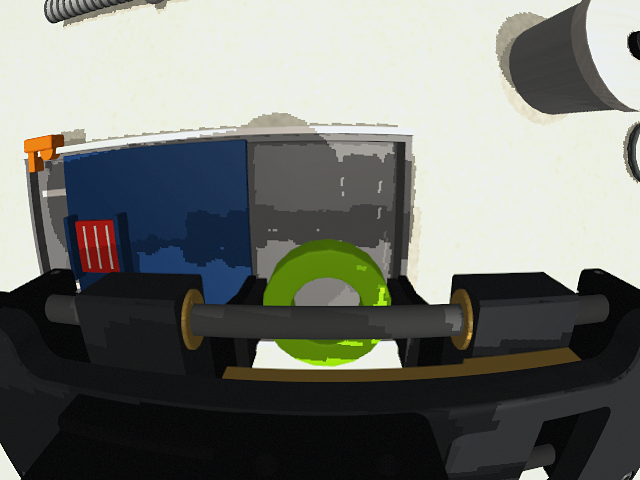

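The ring (327,300) is held over the opening, between the cover's edge (col ~250) and the end wall's inner face (col ~395). I check the margins with numbers.

Run:
```python
from h import *
st=r.sense(); u=np.array([-.095,.9955]); v=np.array([.9955,.095]); p0=np.array(st['tcp_pos'])[:2]
for nm,px,z in(('cover',(248,180),.045),('cover2',(252,260),.045),('wall in',(393,160),.04),('wall out',(411,160),.04),('far wall in',(320,141),.04),('floor',(320,150),.005)):
    q=onz('wrist',px,z,st)[:2]-p0; print(nm,round(float(u@q),4),round(float(v@q),4))
```

```text
cover 0.0568 0.047
cover2 0.0565 -0.0126
wall in -0.0471 0.0607
wall out -0.0605 0.0611
far wall in 0.0053 0.0738
floor 0.0059 0.0672
```

Centred within about 2 mm. I lower it.

```bash
python3 -m handwheel '[[[0,0,0,0,-0.002,0.03,0.04],[0,0,0,0,0,0.035,0.04],[0,0,0,0,0,0.03,0.04],[0,0,0,0,0,0.015,0.04],[0,0,0,0,0,0,0.04],[0,0,0,0,0,0,0.04]]]' | sed -n '2p;4,6p'
python3 -m handwheel '[[[0,0,0,0,0,0.006,0.04],[0,0,0,0,0,0.005,0.04],[0,0,0,0,0,0.003,0.04],[0,0,0,0,0,0.003,0.04],[0,0,0,0,0,0,0.04],[0,0,0,0,0,0,0.04]]]' | sed -n '2p;4,6p'
python3 -m handwheel '[[[0,0,0,0,0,0.003,0.04],[0,0,0,0,0,0,0.04],[0,0,0,0,0,0,0.04]]]' | sed -n '2p;4,6p'
```

```text
tcp_pos: [0.5842, -0.0506, 0.0064]
wrist_force: [0.4, 0.2, 0.0]
gripper_width: 0.645
gripper_force: 30.0
tcp_pos: [0.5838, -0.0495, -0.0108]
wrist_force: [0.9, -0.2, -0.1]
gripper_width: 0.645
gripper_force: 30.0
tcp_pos: [0.5837, -0.0496, -0.0139]
wrist_force: [0.0, 0.1, -1.0]
gripper_width: 0.648
gripper_force: 30.0
```

```bash
python3 -m handwheel '[[[0,0,0,0,0,0.002,0.04],[0,0,0,0,0,0,0.04]]]' | sed -n '2p;4,6p'
python3 -m handwheel '[[[0,0,0,0,0,0.002,0.04],[0,0,0,0,0,0,0.04],[0,0,0,0,0,0,0.04]]]' | sed -n '2p;4,6p'
```

```text
tcp_pos: [0.5835, -0.0496, -0.0161]
wrist_force: [-0.4, 0.3, -0.9]
gripper_width: 0.644
gripper_force: 30.0
tcp_pos: [0.5837, -0.0496, -0.0179]
wrist_force: [0.1, -0.5, -0.7]
gripper_width: 0.645
gripper_force: 30.0
```

```bash
python3 -m handwheel '[[[0,0,0,0,0,0,0.064],[0,0,0,0,0,0,0.068],[0,0,0,0,0,0,0.068],[0,0,0,0,0,0,0.068],[0,0,0,0,0,0,0.068]]]' | sed -n '2p;4,6p'
python3 -m handwheel '[[[0,0,0,0,0,-0.005,0.068],[0,0,0,0,0,-0.02,0.068],[0,0,0,0,0,-0.04,0.068],[0,0,0,0,0,-0.04,0.068],[0,0,0,0,0,-0.05,0.068],[0,0,0,0,0,-0.05,0.068],[0,0,0,-0.03,0,0,0.068],[0,0,0,-0.03,0,0,0.068],[0,0,0,0,0,0,0.068],[0,0,0,0,0,0,0.068]]]'
python3 - <<'E'
from h import *
st=r.sense(); a=cams.capture('wrist'); b=cams.capture('side'); c=cams.capture('scene'); save(a,'w8')
u=np.array([-.095,.9955]); v=np.array([.9955,.095]); t0=np.array([.5784,.0166])
for n,im in(('wrist',a),('side',b),('scene',c)):
  for k in('lime','red','orange'):
    for q in blobs(im,k,60):
      P=onz(n,q[0],{'lime':.017,'red':.053,'orange':.05}[k],st)[:2]
      if abs(P[0]-.6)<.15 and -.15<P[1]<.25: print(n,k,q,'case xy rel well',round(float(u@(P-t0))+.048,4),round(float(v@(P-t0)),4))
E
```

```text
tcp_pos: [0.5838, -0.0496, -0.0177]
wrist_force: [-0.1, 0.5, 0.2]
gripper_width: 0.776
gripper_force: 0.0
time_s: 26.1
tcp_pos: [0.524, -0.0553, 0.1881]
ee_rot: [[0.996, 0.094, 0.002], [0.094, -0.996, 0.0], [0.002, 0.0, -1.0]]
wrist_force: [0.3, -0.1, 0.6]
gripper_width: 0.781
gripper_force: 0.0
wrist lime ((np.float64(326.5), np.float64(159.1)), 1992, [297, 129, 60, 60]) case xy rel well -0.0175 -0.0025
wrist red ((np.float64(134.0), np.float64(167.0)), 1355, [115, 143, 39, 48]) case xy rel well 0.1666 -0.0018
wrist orange ((np.float64(88.1), np.float64(90.0)), 699, [73, 76, 35, 33]) case xy rel well 0.2234 0.0821
wrist orange ((np.float64(98.7), np.float64(250.6)), 667, [84, 234, 35, 29]) case xy rel well 0.223 -0.0859
side lime ((np.float64(307.0), np.float64(267.2)), 515, [294, 255, 27, 26]) case xy rel well -0.0211 -0.003
side orange ((np.float64(319.4), np.float64(175.5)), 135, [312, 169, 15, 15]) case xy rel well 0.2208 0.0807
side orange ((np.float64(250.3), np.float64(186.1)), 138, [245, 180, 13, 16]) case xy rel well 0.2203 -0.0868
scene lime ((np.float64(321.3), np.float64(242.9)), 373, [310, 234, 25, 20]) case xy rel well -0.0203 0.0012
scene red ((np.float64(377.5), np.float64(269.1)), 206, [365, 261, 27, 18]) case xy rel well 0.1636 0.0045
scene orange ((np.float64(425.7), np.float64(267.3)), 179, [418, 259, 18, 18]) case xy rel well 0.2253 -0.0825
scene orange ((np.float64(370.4), np.float64(303.1)), 226, [361, 295, 22, 18]) case xy rel well 0.2261 0.0905
```

The ring lies flat at 20 mm from the well's centre. The cover is about 1 cm off the pads, the tab is up and the arm is clear.

```bash
python3 -c "
from station import r
print(r.finish_job())"
```

```text
the job is handed in; nothing more can be done
None
```

I handed the job in at about 26 s of the 64 s allowed; no verdict came back. By my measurements, the lime ring lies flat about 20 mm from the compartment's centre, the cover stands open about 1 cm short of the pads, and the tab is released.

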